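# Set the animation turntable to its next mark

### The job

Set the animator's turntable for the next shot: push its upright peg sideways with the fingertips, without gripping it, to turn the dial until the tip of the pointer lies on the middle of the black line of the rectangular scale plate (not on the round plate with a dot). Do not touch the two little toys riding on the dial, which must stay standing on it, leave everything else on the desk where it is, and finish clear of the turntable.

Things in the scene. Friction and masses are not known exactly. Their poses are not given: they have to be found in the camera images.
- turntable: the fixed black round base of the animator's turntable, 304 mm across and 18 mm high, with short white scale ticks round its rim; it cannot move on the desk. Origin: centre of its underside, on the vertical turning axis of the dial; z up; x is the direction in which the pointer points when the dial reads 0
- dial (a joint): the turntable's dial, a plain grey plastic disc 220 mm across whose top lies 26 mm above the desk, with a cork centre; value in rad, growing anticlockwise seen from above, 0 when the pointer points along the base's x axis. It turns freely both ways between stops at -2.5 and 2.5, with a steady friction of about 2.5 N at the peg, and stays where it is left
- peg_top (a point): centre of the top end of the upright dark steel push peg that is fixed to the dial 88 mm from the turning axis, opposite the pointer. The peg is 14 mm in diameter and stands 52 mm above the disc, so its top is 78 mm above the desk (its lowest 4 mm is a 22 mm collar)
- pointer_tip (a point): the end of the thin white pointer (index mark) that sticks out over the rim of the dial, 130 mm from the turning axis and 23.5 mm above the desk; a white line on the disc continues it inwards
- line_mark: the target: white rectangular plate 34 x 38 mm, 3 mm thick, fixed flat on the black rim, with a black line 8 mm wide and 30 mm long in its middle, which points to the turning axis. Origin: centre of its underside, on the line's middle, 130 mm from the turning axis. It sits at either of two places, a quarter turn to the left or a quarter turn to the right of the base's x axis (dial value +1.571 or -1.571)
- round_mark: not the target: a round white plate 36 mm across and 3 mm thick with a black dot in its middle, fixed on the rim at the other of the two places. Origin: centre of its underside
- figure: small grey toy creature standing loose on the dial's cork centre, 31 mm across, 50 mm tall, about 60 g. Origin: centre of its underside; z up
- mini_cup: miniature paper cup with a lid standing loose on the cork centre, 28 mm across, 35 mm tall, about 30 g. Origin: centre of its underside; z up
- coffee_cup: full-size lidded paper cup on the desk, 79 mm across, 97 mm tall, bystander. Origin: centre of its underside
- pen_mug: terracotta mug with pens, 76 mm across, 145 mm tall with the pens, bystander. Origin: centre of its underside
- eraser: white eraser 45 x 22 x 13 mm on the desk beside the turntable, bystander. Origin: centre of its underside
- tape_roll: grey roll of tape lying flat, 60 mm across, 19 mm high, bystander. Origin: centre of its underside
- spare_figure: black toy creature standing on the desk beside the turntable, 31 mm across, 50 mm tall, bystander. Origin: centre of its underside
- note_pad: block of paper notes 50 x 50 x 12 mm on the desk, bystander. Origin: centre of its underside

How it is judged:
By the outcome, as a careful person would: the job done as asked, in the order asked, and still so for the second after the job is handed in, with the robot touching nothing.
It also fails if it takes over 51 s, if anything falls off the work surface, if the arm or the gripper's body presses on something with over 40 N, if the wrist force passes 120 N, or if a joint passes its speed limit or range.

### The arm

A 7-joint arm with a two-finger parallel gripper is mounted at the origin on the work surface. World frame = base frame: x ahead of the robot, y to its left, z up, the work surface at z = 0. Lengths are in m, angles in rad, forces in N, time in s.
With the tool pointing down it reaches from about 0.4 to 0.875 m from the base axis. Payload 6.5 kg.
Tool frame: the origin (TCP) lies between the finger pads; the fingertips stand 11 mm ahead of it and the grasp point (between the pads) lies 8 mm behind it; z points along the fingers, x is the direction in which the jaws open and shut, and the axes are right-handed (so a half turn about z gives the same grasp; the last joint's range is limited). The gripper opens to 85 mm and grips with 20 to 120 N. Pads are 22 mm wide; open, the fingers measure 114 mm over their backs; the gripper's body (76 mm by 85 mm) begins 54 mm behind the grasp point. The pads swing forward as they close: fully open they stand 13 mm farther back than shut.
Start: joints at [1.062, 0.536, -0.004, 1.538, 0.003, 1.067, -0.071], TCP at [0.279, -0.587, 0.242] pointing down, gripper open.
Joint ranges: [-2.7, 2.7], [-0.37, 2.16], [-1.27, 1.26], [0.24, 2.4], [-1.31, 4.45], [0.19, 1.91], [-2.76, 2.76]. Speed limits (rad/s): [2.39, 2.39, 3.14, 3.14, 3.14, 3.14, 3.14].

### API

Orientations are given as a rotation vector (axis times angle).
In Python, from plant import env gives the robot as it stands. Calls block until the motion is done:
- env.move_ptp(position, orientation): joint-space move of the TCP to a pose.
- env.line_to(position, rate=0.15, frame=None, max_force=None): straight line of the TCP; frame=None keeps the orientation; rate is the mean speed in m/s. With max_force (N) it stops when the force on the tool has changed by that much, and returns True; else False.
- env.goto_joints(angles): joint-space move.
- env.set_gripper(opening): opening from 0.0 (shut) to 1.0 (fully open); the grip force is fixed at half the most; returns when the fingers have stopped.
- env.pause(seconds).
- env.solve_ik(position, orientation): joint angles nearest the present ones, or None.
- env.get_image(name): name is "scene" or "top" or "wrist"; returns a dict with "frame" (420x560x3 uint8, blue, green, red), "depth" (420x560 float32, m along the optical axis (not along the pixel's ray), 0 where there is no reading), "camera_matrix" (3x3 intrinsics, pixels), "distortion" ([k1, k2, p1, p2, k3] as OpenCV has them; the pictures are not rectified), "R" (3x3) and "t" (3): a world point X has camera coordinates R X + t; the wrist camera has in their place "T_tool_cam" (4x4, takes a point from camera to tool coordinates, whose origin is the TCP and whose axes are the tool frame's). Camera axes: x right, y down, z forward; pixel columns grow to the right and rows downward; lengths in m; the calibration is good to about 2 mm. A picture is of the moment at which its call begins: read the wrist's pose just before it.
A pose or a line that the arm cannot do raises env.Unreachable and nothing moves.
- env.close_job(): hands the job in, once; it reports no verdict.
Trained networks look in a picture, given as the dict that the camera call returned (one of the last four; its "shot" number tells which), for a name from the list of things; names that differ only in an ending like _2 or _b are one class to them, and where a whole thing is asked for, a point or a joint stands for the part that bears it (a point fixed in the world has none). Each returns a list of dicts, best first, with "confidence" (0 to 1); they miss things now and then, are a little off and sometimes report something else, mostly with a low value. They report only what shows in the picture. A call takes as long as a camera call.
- env.regions_of(thing, picture): "mask" (420x560 bool, what is visible of it) and "position" ([row, column] in pixels, amid what is visible of it).
Readings, each from a call of its own:
- env.read_time_s(): time.
- env.read_qpos(): joint angles.
- env.read_joint_velocities(): joint speeds.
- env.read_effort(): joint torques, N m.
- env.read_tcp_pos(): TCP position.
- env.read_ee_rot(): TCP orientation.
- env.read_wrist_force(): force on the tool from outside, world axes, zero at the start.
- env.read_moment(): the same for the moment, N m.
- env.read_gripper_width(): opening from 0.0 (shut) to 1.0 (fully open).
Only numpy, scipy, OpenCV 4.12 (cv2) and the standard library are available. Lean on these libraries where they do the work, as an engineer would, in place of code of your own. Each camera call takes 0.05 s, during which the arm holds its last target. There are 200 camera calls.

## Working session

There is one attempt and no reset: what is moved stays moved. The work goes in short steps, each a Python script; the robot and the scene stay as the last script left them, time stands still between calls to the robot, and variables do not carry over. Pictures are saved under pics/ and viewed, about 8 in all and at most 12, crops included, and the job is handed in when it is done.

```bash
mkdir -p pics; ls
cat > h.py <<'E'
import numpy as np, cv2
from plant import env
def ray(pic,uv):
    n=cv2.undistortPoints(np.array([[uv]],float),np.array(pic["camera_matrix"]),np.array(pic["distortion"]))[0,0]
    R=np.array(pic["R"]);t=np.array(pic["t"])
    return -R.T@t, R.T@np.array([n[0],n[1],1.])
def at_z(pic,uv,z):
    o,d=ray(pic,uv); return o+d*(z-o[2])/d[2]
E
python3 - <<'E'
from h import *
for n in ("top","scene"):
    p=env.get_image(n); cv2.imwrite(f"pics/{n}0.png",p["frame"])
    print(n, (-np.array(p["R"]).T@np.array(p["t"])).round(3))
    for th,z in [("turntable",.018),("dial",.026),("peg_top",.05),("pointer_tip",.0235),("line_mark",.021),("round_mark",.021),("figure",.05),("mini_cup",.045),("coffee_cup",.05),("pen_mug",.07),("eraser",.013),("tape_roll",.019),("spare_figure",.025),("note_pad",.012)]:
        for r in env.regions_of(th,p)[:2]:
            rc=r["position"]; print(th,round(r["confidence"],2),np.round(rc),at_z(p,(rc[1],rc[0]),z).round(3), r["mask"].sum())
print(env.read_time_s(), env.read_ee_rot())
E
```

```text
pics
top [ 0.349 -0.018  1.442]
turntable 0.84 [222. 259.] [0.559 0.066 0.018] 5681
dial 0.95 [222. 260.] [0.555 0.064 0.026] 3223
peg_top 0.87 [223. 259.] [0.55  0.066 0.05 ] 3204
pointer_tip 0.57 [219. 262.] [0.567 0.058 0.024] 3079
line_mark 0.67 [233. 298.] [ 0.524 -0.067  0.021] 94
round_mark 0.41 [190. 316.] [ 0.674 -0.126  0.021] 222
figure 0.56 [227. 259.] [0.536 0.066 0.05 ] 51
mini_cup 0.42 [215. 265.] [0.579 0.047 0.045] 44
mini_cup 0.37 [222. 263.] [0.554 0.053 0.045] 3174
coffee_cup 0.92 [225. 137.] [0.534 0.472 0.05 ] 502
coffee_cup 0.64 [222. 260.] [0.555 0.061 0.05 ] 3152
pen_mug 0.97 [233. 420.] [ 0.527 -0.459  0.07 ] 590
tape_roll 0.58 [245. 312.] [ 0.484 -0.116  0.019] 201
tape_roll 0.56 [208. 198.] [0.6   0.276 0.019] 86
note_pad 0.77 [190. 314.] [ 0.675 -0.12   0.012] 181
scene [ 1.232 -0.551  1.095]
turntable 0.65 [208. 286.] [0.58  0.04  0.018] 6610
dial 0.82 [200. 284.] [0.56  0.048 0.026] 3503
peg_top 0.96 [202. 285.] [0.584 0.032 0.05 ] 3456
pointer_tip 0.79 [204. 284.] [0.57  0.041 0.024] 3417
figure 0.46 [188. 285.] [0.545 0.067 0.05 ] 135
mini_cup 0.74 [297. 116.] [ 0.522 -0.468  0.045] 1266
mini_cup 0.51 [202. 287.] [0.583 0.041 0.045] 89
coffee_cup 0.57 [122. 374.] [0.53  0.464 0.05 ] 659
pen_mug 0.95 [298. 116.] [ 0.542 -0.471  0.07 ] 1343
pen_mug 0.53 [217. 243.] [ 0.557 -0.093  0.07 ] 115
tape_roll 0.75 [220. 222.] [ 0.492 -0.119  0.019] 261
spare_figure 0.71 [214. 360.] [0.739 0.168 0.025] 135
note_pad 0.56 [265. 264.] [ 0.68  -0.129  0.012] 350
1.5 [ 2.65499636e+00 -1.67938749e+00  2.28128637e-05]
```

Run:
```python
import cv2
a=cv2.imread("pics/top0.png")[165:280,190:340]; b=cv2.imread("pics/scene0.png")[140:290,190:390]
cv2.imwrite("pics/t1.png",cv2.resize(a,None,fx=5,fy=5,interpolation=cv2.INTER_CUBIC))
cv2.imwrite("pics/s1.png",cv2.resize(b,None,fx=4,fy=4,interpolation=cv2.INTER_CUBIC))
```

```text
(no output)
```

View pics/t1.png

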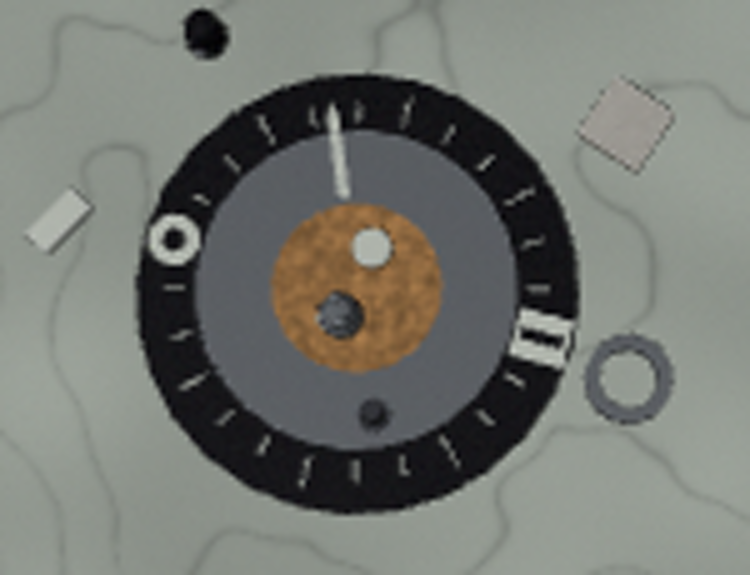

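View pics/s1.png

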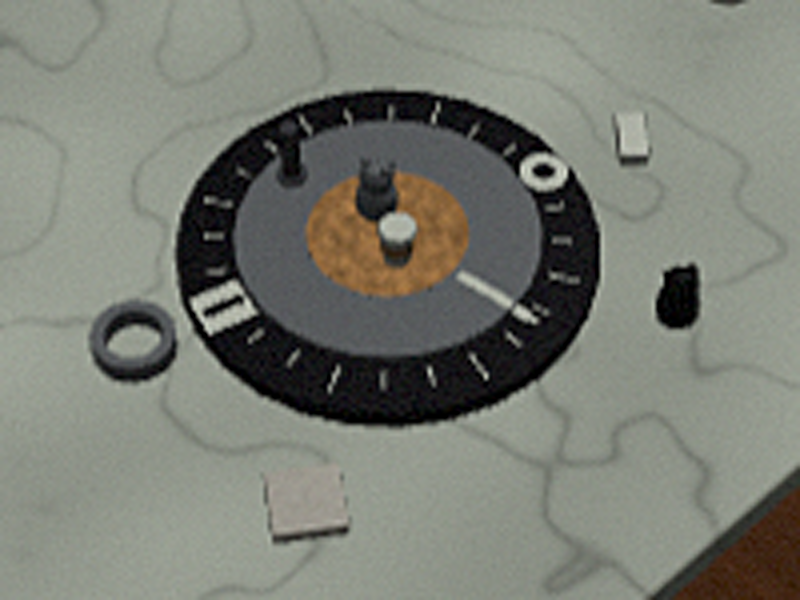

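The pictures show the dial's pointer pointing up in the top view (tip at crop 332,104) and the peg at (374,414). The line plate is at right (543,338) and the round plate at left (174,240). So the dial must turn about 115° clockwise. Next I'll compute the geometry from these points.

```bash
cat >> h.py <<'E'
from scipy.spatial.transform import Rotation as Ro
C=np.array([0.5555,0.064]) # refined below
def rv(yaw): return (Ro.from_euler('z',yaw)*Ro.from_euler('x',np.pi)).as_rotvec()
E
python3 - <<'E'
from h import *
p=env.get_image("top")
f=lambda x,y,z: at_z(p,(190+(x+.5)/5-.5,165+(y+.5)/5-.5),z)[:2]
L=f(543,338,.021);O=f(174,240,.021);T=f(332,104,.0235);P=f(374,412,.078);P2=f(374,414,.07)
C=(L+O)/2
print("L",L,"O",O,"C",C,np.linalg.norm(L-O)/2)
g=cv2.cvtColor(p["frame"],cv2.COLOR_BGR2GRAY)
m=env.regions_of("turntable",p)[0]["mask"].astype(np.uint8)
c=max(cv2.findContours(m,0,1)[0],key=cv2.contourArea)[:,0].astype(float)
W=np.array([at_z(p,q,.018)[:2] for q in c]); (cc,r)=cv2.minEnclosingCircle(W.astype(np.float32)); print("rim",cc,r)
# algebraic fit
A=np.c_[2*W,np.ones(len(W))];s=np.linalg.lstsq(A,(W**2).sum(1),rcond=None)[0];print("fit",s[:2],np.sqrt(s[2]+s[0]**2+s[1]**2))
for n,v in (("L",L),("T",T),("P",P),("P2",P2)):
    d=v-C;print(n,v,np.degrees(np.arctan2(d[1],d[0])),np.linalg.norm(d))
print(env.read_qpos(),env.read_ee_rot())
for th in range(-180,181,30):
  out=[]
  for a in (-170,160,130,100,75):
    q=C+.088*np.array([np.cos(np.radians(a)),np.sin(np.radians(a))])
    s=env.solve_ik([*q,.056],rv(np.radians(a+th)))
    out.append(None if s is None else np.round(s,1)[[0,6]].tolist())
  print(th,out)
w=env.get_image("wrist"); print(w["T_tool_cam"],w["camera_matrix"])
E
```

```text
L [ 0.52578037 -0.06693828] O [0.58753052 0.18633179] C [0.55665545 0.05969676] 0.13034455352727678
rim (0.5570259690284729, 0.060149431228637695) 0.1532185673713684
fit [0.55690766 0.06090931] 0.14603510284599916
L [ 0.52578037 -0.06693828] -103.70204141686403 0.1303445535272768
T [0.68474419 0.08132139] 9.58262381354118 0.12990131683183503
P [0.46816419 0.04344845] -169.59553932413962 0.08997060445620574
P2 [0.46756262 0.04377252] -169.866103694094 0.09050476221972065
[ 1.06182826  0.53642149 -0.00438655  1.53786232  0.00262433  1.06730364
 -0.07120864] [ 2.65498717e+00 -1.67937506e+00 -2.72928971e-05]
-180 [[0.2, -0.4], [0.0, -1.0], [-0.0, -1.6], [-0.1, -2.0], [-0.2, -2.3]]
-150 [[0.2, 0.0], [0.1, -0.5], [-0.0, -1.1], [-0.1, -1.5], [-0.1, -1.8]]
-120 [[0.3, 0.5], [0.1, -0.1], [0.0, -0.6], [-0.0, -1.1], [-0.1, -1.4]]
-90 [[0.3, 1.0], [0.2, 0.4], [0.1, -0.1], [0.0, -0.6], [-0.0, -0.9]]
-60 [[0.6, 1.2], [0.2, 0.9], [0.1, 0.3], [0.1, -0.1], [0.0, -0.5]]
-30 [[0.6, 1.7], [0.5, 1.1], [0.2, 0.8], [0.1, 0.3], [0.1, -0.0]]
0 [[-1.0, -2.1], [0.5, 1.6], [0.4, 1.1], [0.2, 0.8], [0.2, 0.4]]
30 [[-0.2, -2.6], [-1.1, -2.2], [0.4, 1.6], [0.4, 1.1], [0.2, 0.9]]
60 [[-0.1, -2.2], [-0.3, -2.7], [0.4, 2.1], [0.4, 1.7], [0.4, 1.3]]
90 [[-0.0, -1.8], [-0.2, -2.3], [-0.9, -2.1], [0.4, 2.2], [0.4, 1.8]]
120 [[0.0, -1.3], [-0.1, -1.9], [-0.2, -2.4], [-1.0, -2.0], [-1.0, -2.3]]
150 [[0.1, -0.9], [-0.0, -1.5], [-0.1, -2.0], [-0.2, -2.4], [-0.3, -2.7]]
180 [[0.2, -0.4], [0.0, -1.0], [-0.0, -1.6], [-0.1, -2.0], [-0.2, -2.3]]
[[ 9.99999994e-01  2.85741424e-05 -1.02368881e-04 -1.01724140e-04]
 [ 5.67670856e-06  9.47446754e-01  3.19913500e-01 -8.28033972e-02]
 [ 1.06130318e-04 -3.19913499e-01  9.47446749e-01 -1.31557368e-01]
 [ 0.00000000e+00  0.00000000e+00  0.00000000e+00  1.00000000e+00]] [[297.47066655   0.         276.49442644]
 [  0.         297.47066655 206.13569986]
 [  0.           0.           1.        ]]
```

```bash
cat >> h.py <<'E'
C=np.array([0.5568,0.0600]); Z=.056
def tp(deg,r=.088,z=Z):
    a=np.radians(deg); return [C[0]+r*np.cos(a),C[1]+r*np.sin(a),z]
def go(deg,rate=.05,r=.088,z=Z): return env.line_to(tp(deg,r,z),rate=rate,frame=rv(np.radians(deg-180)))
E
python3 - <<'E'
from h import *
env.set_gripper(0.0); print(env.read_time_s())
env.move_ptp(tp(214,z=.16),rv(np.radians(34))); print(env.read_time_s(),env.read_qpos().round(2))
go(214,.1); f0=env.read_wrist_force(); print(env.read_time_s(),f0)
for d in list(range(204,97,-9))+[98]:
    go(d); print(d,(env.read_wrist_force()-f0).round(1),env.read_tcp_pos().round(4),round(env.read_time_s(),1))
p=env.get_image("top"); a=p["frame"][165:280,190:340]
cv2.imwrite("pics/t2.png",cv2.resize(a,None,fx=5,fy=5,interpolation=cv2.INTER_CUBIC))
E
```

```text
2.4167
4.6917 [ 0.38  0.45 -0.6   2.01  0.35  0.79  0.16]
5.8833 [0.1186736  0.20620374 0.42535891]
204 [-1.1  0.8 -1.1] [0.4768 0.0241 0.0564] 6.3
195 [-0.1 -1.7 -0.7] [0.472  0.0369 0.0561] 6.8
186 [ 0.4 -0.1 -0. ] [0.4694 0.0506 0.056 ] 7.2
177 [-0.4 -0.8 -0.8] [0.469  0.0644 0.056 ] 7.6
168 [ 0.1  0.2 -0.2] [0.4708 0.078  0.056 ] 8.0
159 [-0.1 -0.1 -0.6] [0.4747 0.0914 0.056 ] 8.5
150 [ 0.1  0.4 -1.2] [0.4806 0.1039 0.056 ] 8.9
141 [ 0.3  0.1 -0.1] [0.4884 0.1153 0.056 ] 9.3
132 [-1.  -0.   0.3] [0.4979 0.1253 0.056 ] 9.7
123 [ 0.6 -0.2 -0. ] [0.5088 0.1337 0.056 ] 10.2
114 [-0.5 -0.3 -0.9] [0.521  0.1404 0.056 ] 10.6
105 [-1.3 -0.7  0.4] [0.534 0.145 0.056] 11.0
98 [-0.8  0.6  0.4] [0.5446 0.1472 0.0561] 11.4
```

View pics/t2.png

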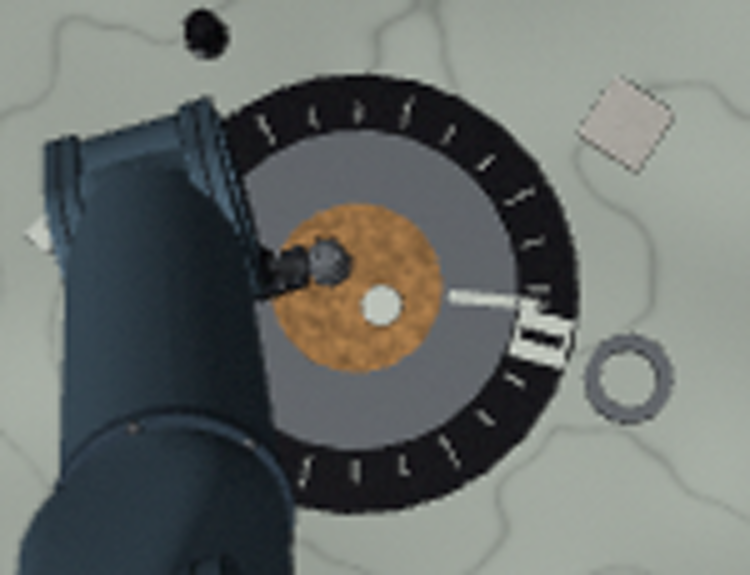

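The pointer is now at crop (545,303), about 11° short of the line at (543,338), and both toys are standing. I'll go most of the remaining way and look closer.

Run:
```python
from h import *
p=env.get_image("top")
f=lambda x,y,z: at_z(p,(190+(x+.5)/5-.5,165+(y+.5)/5-.5),z)[:2]
an=lambda v: np.degrees(np.arctan2(*(v-C)[::-1]))
T=an(f(545,303,.0235));I=an(f(450,296,.026));L=an(f(543,338,.021))
print(T,I,L)
go(98-9,.03); print(env.read_time_s())
q=env.get_image("top");s=env.get_image("scene")
a=cv2.resize(q["frame"][200:255,240:320],None,fx=9,fy=9,interpolation=cv2.INTER_CUBIC)[:,:400+320]
b=cv2.resize(s["frame"][150:250,220:340],None,fx=6,fy=6,interpolation=cv2.INTER_CUBIC)
cv2.imwrite("pics/t3.png",a);cv2.imwrite("pics/s3.png",b)
```

```text
-93.32636673850537 -94.01337339045953 -103.73212460320076
12.0917
```

View pics/t3.png

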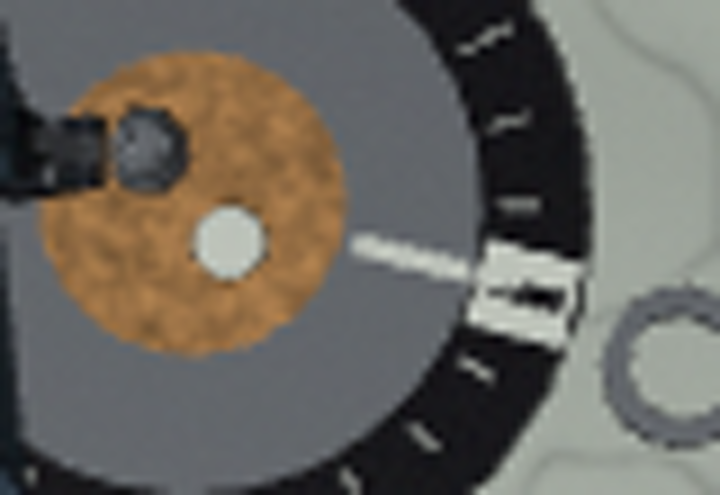

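View pics/s3.png

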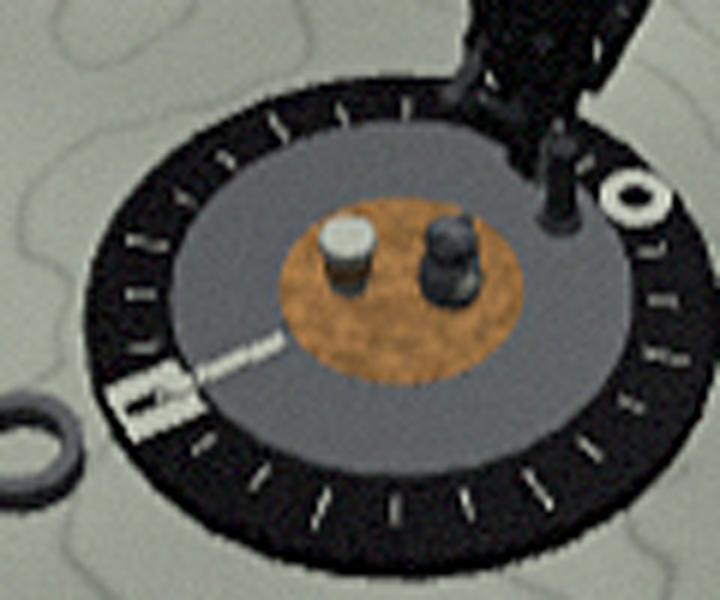

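The pointer is on the plate, about 1° short, and the toys are clear of the gripper. I'll back off, lift, and check from close with the wrist camera.

```bash
cat >> h.py <<'E'
def wristlook(name):
    pos=np.array(env.read_tcp_pos());R=Ro.from_rotvec(env.read_ee_rot()).as_matrix()
    w=env.get_image("wrist");T=np.eye(4);T[:3,:3]=R;T[:3,3]=pos
    M=np.linalg.inv(T@np.array(w["T_tool_cam"]));w["R"]=M[:3,:3];w["t"]=M[:3,3]
    # rectified overhead view at plane z=.022 about mark: 5 px/mm... world-aligned, up=+x, left=+y
    S=.0002;n=600;cx,cy=.545,-.050
    u,v=np.meshgrid(np.arange(n),np.arange(n))
    X=np.stack([cx-(v-n/2)*S,cy-(u-n/2)*S,np.full(u.shape,.022)],-1).reshape(-1,3)
    px,_=cv2.projectPoints(X,cv2.Rodrigues(M[:3,:3])[0],M[:3,3],np.array(w["camera_matrix"]),np.array(w["distortion"]))
    px=px.reshape(n,n,2).astype(np.float32)
    cv2.imwrite(name,cv2.remap(w["frame"],px[...,0],px[...,1],cv2.INTER_CUBIC)); return w
E
python3 - <<'E'
from h import *
go(93,.05); env.line_to(tp(93,z=.2),rate=.15); print(env.read_time_s())
env.move_ptp([.526,-.115,.13],rv(0)); env.pause(.3); print(env.read_time_s())
wristlook("pics/w1.png")
E
```

```text
13.575
15.475
```

View pics/w1.png

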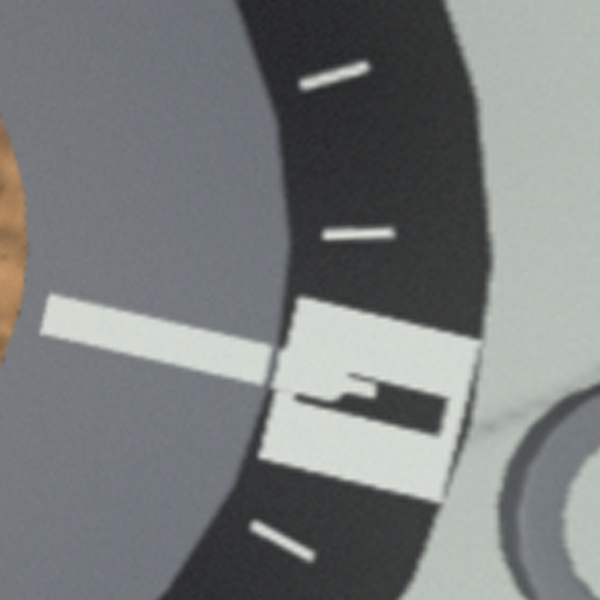

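The tip is at (373,389) and the line axis passes (373,399), so it is about 2 mm (0.9°) short. I'll push one more degree and check again.

Run:
```python
from h import *
env.line_to([.526,-.115,.2],rate=.15)
env.move_ptp(tp(97,z=.2),rv(np.radians(97-180))); go(97,.12); go(92,.05); go(88.05,.02); print(env.read_tcp_pos(),tp(88.05))
go(94,.05); env.line_to(tp(94,z=.2),rate=.15)
env.move_ptp([.526,-.115,.13],rv(0)); env.pause(.3); print(env.read_time_s())
wristlook("pics/w2.png")
```

```text
[0.55964825 0.14789025 0.05592819] [np.float64(0.5597944068441907), np.float64(0.1479490393787872), 0.056]
23.1583
```

View pics/w2.png

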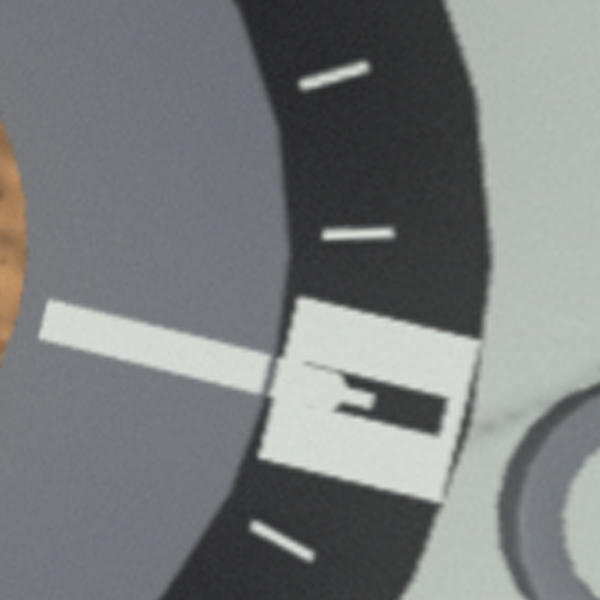

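The tip is now at (372,402) against the line axis at about y=399–400, within 0.6 mm. I'll withdraw, take a final look and hand in.

Run:
```python
from h import *
env.line_to([.526,-.115,.25],rate=.2)
env.goto_joints([1.062,0.536,-0.004,1.538,0.003,1.067,-0.071]); print(env.read_time_s(),env.read_tcp_pos())
p=env.get_image("top")
cv2.imwrite("pics/t4.png",cv2.resize(p["frame"][165:280,190:340],None,fx=5,fy=5,interpolation=cv2.INTER_CUBIC))
```

```text
25.8833 [ 0.2800408  -0.5864966   0.24256689]
```

View pics/t4.png

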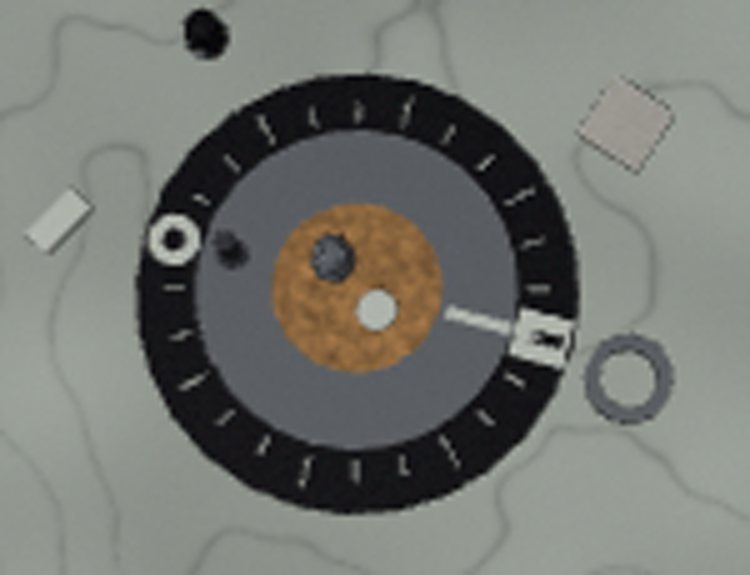

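The toys are standing at (332,258) and (376,310), the pointer is on the line at (543,338), and the nearby objects haven't moved.

```bash
python3 -c "
from plant import env
env.close_job()"
```

```text
the job is handed in; nothing more can be done
```

The pointer tip now lies on the black line of the rectangular plate, about 0.5 mm from its middle, and the job is handed in. I pushed the peg about 114° clockwise with the shut fingertips. The first wrist-camera check showed the tip about 2 mm short, so I gave it one more 1° push.

- **Toys and desk:** in the last top view both toys stood on the cork. The eraser, tape roll, note pad and spare figure were where they started. That crop left out the coffee cup and pen mug; the arm never went near either.
- **Arm:** it finished back at its start pose, well clear of the turntable, at about 26 s.
- **Loose end:** a rough early estimate of the mini cup's position on the dial was about 5 mm off from where it appeared. I took this for an error in my viewing-angle correction and did not measure it again.

No check failed.

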